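Pack the mandrel kit into its tray

ROBOT

A 6-joint arm with a two-finger parallel gripper is mounted at the origin on a cart in front of the work surface, level with it; the furniture and walls round the work are solid. World frame = base frame: x ahead of the robot, y to its left, z up, the work surface at z = 0. Lengths are in m, angles in rad, forces in N, time in s.
With the tool pointing down it reaches from about 0.25 to 0.775 m from the base axis. Payload 4 kg.
Tool frame: the origin (TCP) lies at the very end of the fingers, on their centre line; the grasp point (between the pads) lies 19 mm behind it; x points along the fingers, y is the direction in which the jaws open and shut, and the axes are right-handed (so a half turn about x gives the same grasp; the last joint's range is limited). The gripper opens to 94 mm and grips with 3 to 60 N. Pads are 16 mm wide; open, the fingers measure 119 mm over their backs; the gripper's body (75 mm by 177 mm) begins 78 mm behind the grasp point.
Start: joints at [-1.413, 0.087, 1.371, -0, 1.684, -0.103], TCP at [0.142, -0.531, 0.206] pointing down, gripper open.
Joint ranges: [-3.1, 3.1], [-0.76, 2.03], [0.27, 2.55], [-1.08, 4.22], [0.17, 2.65], [-2.57, 2.57]. Speed limits (rad/s): [2.79, 2.79, 3.14, 3.14, 3.14, 3.14].

INTERFACE

Orientations are given as [roll, pitch, yaw] about the fixed x, y, z axes, in that order (R = Rz(yaw) Ry(pitch) Rx(roll)).
In Python, from bench import robot gives the robot as it stands.
- The arm moves only by the tool carry_out, never from a script. Its argument "targets" is a list of rows, each a list of 5 numbers: the closure, from 0 (fully open) to 1 (shut), then the shift along the tool's x, y, z in cm, then the turn about the tool's x in degrees. In form: [[fingers, tx, ty, tz, turn], ...]. A call has 1 to 20 rows; each row shifts and turns the commanded pose from where the row before left it, along the tool's axes as they then stand; what a row does not reach is not made up. A row lasts 1/10 s, in which the tool goes at most 50 mm and 8.59 degrees, less where a joint would pass 70% of its speed; a pose out of reach is approached as far as the arm can. A call is refused whole if a number of a shift passes 5 or a number of a turn 8.59, either way. A call with a gripper value outside its range is refused whole. The fingers move at their own pace and stop on an object; the grip force is fixed at half the most. Time passes only in rows, so rows that do not move let the fingers close. It gives the time, the measured TCP pose, the force and the opening at its end, in the units of the state.
- robot.get_obs(): the state, without advancing time (a new reading comes with each control period).
- robot.snapshot(name): name is "scene" or "side" or "wrist"; returns a dict with "image" (384x512x3 uint8, red, green, blue), "camera_matrix" (3x3 intrinsics, pixels), "distortion" ([k1, k2, p1, p2, k3] as OpenCV has them; the pictures are not rectified), "pose" (4x4, takes a point from camera to world coordinates). Camera axes: x right, y up, looking along -z (the intrinsics and any distortion apply to the point x, -y, -z); pixel columns grow to the right and rows downward; lengths in m; the calibration is good to about 2 mm. A picture is of the moment at which its call begins. There is no depth.
- robot.close_job(): hands the job in, once; it reports no verdict.
The state is a dict: "time": time; "joint_positions": joint angles; "qvel": joint speeds; "joint_torque": joint torques, N m; "tool_pos": TCP position; "ee_rot": TCP orientation; "wrist_force": force on the tool from outside, world axes, zero at the start; "wrist_torque": the same for the moment, N m; "width": finger opening in m.
Only numpy, scipy, OpenCV 4.12 (cv2) and the standard library are available. Lean on these libraries where they do the work, as an engineer would, in place of code of your own. Each camera call takes 0.05 s, during which the arm holds its last target. There are 200 camera calls.

TASK

Pack the mandrel kit into the wooden tray: set the grooved V-block flat, groove up and running across the tray, in the large end bay, and stand the three flanged steel mandrels upright on their flanges in the small bays, one to a bay, the tallest next to the V-block, then the middle one, and the shortest at the far end. Leave the look-alikes standing where they are: the plain block without a groove and the two tube offcuts without a flange. When you finish, everything is let go and at rest.

Things in the scene. Friction and masses are not known exactly. Their poses are not given: they have to be found in the camera images.
- tray: Low open wooden tray, fixed, 232 (y) x 90 mm (x), turned any way round. Origin: centre of its underside. Floor top 5 mm, rim 18 mm, dividers 16 mm above the bench. Four bays in a row along y, each 80 mm wide in x: a large end bay, 72 mm long, centred at y = +75 mm; then three small bays, 46 mm long, centred at y = +12, -38 and -88 mm. Walls 5, dividers 4 mm thick.
- mandrel_tall_mid (a point): Bare steel mandrel standing on a round flange at its foot: 75 mm tall in all, flange 22 mm across and 11 mm high, plain round shaft 12 mm thick above it, tapering a little at the top. The point is its centre, half-way up (37.5 mm above its underside); z is its upright axis. The tallest and thinnest-looking of the three. It goes into the small bay next to the large bay (tray y = +12 mm).
- mandrel_middle_mid (a point): Bare steel mandrel standing on a round flange at its foot: 60 mm tall in all, flange 19 mm across and 11 mm high, plain round shaft 10 mm thick above it, tapering a little at the top. The point is its centre, half-way up (30 mm above its underside); z is its upright axis. Middle height, with the smallest flange. It goes into the middle small bay (tray y = -38 mm).
- mandrel_short_mid (a point): Bare steel mandrel standing on a round flange at its foot: 50 mm tall in all, flange 30 mm across and 11 mm high, plain round shaft 16 mm thick above it, tapering a little at the top. The point is its centre, half-way up (25 mm above its underside); z is its upright axis. The shortest and stoutest. It goes into the small bay at the far end from the large bay (tray y = -88 mm).
- vee_block_mid (a point): Grey steel V-block: 44 (x) x 60 (y) x 42 mm high, wide V groove along its top (along y), 0.55 kg. Point: its centre, 21 mm above its underside; z up. Grip its flat sides, 44 mm apart (facing its +x and -x). Goes into the large bay, its 60 mm length across the tray. (A similar block lying far off at the right rear, out of reach, is not meant.)
- plain_block_mid (a point): Look-alike, to be left alone: plain grey metal block of the same size, 44 (x) x 60 (y) x 42 mm high, with a flat top with two small dark dots and no groove. The point is its centre, 21 mm above its underside; z is up.
- tube_long_mid (a point): Look-alike, to be left alone: straight piece of metal tube standing on end, 15 mm across, 64 mm tall, no flange, open hole at the top. The point is its centre, 32 mm above its underside; z is up.
- tube_short_mid (a point): Look-alike, to be left alone: the same tube, 15 mm across, 50 mm tall. The point is its centre, 25 mm above its underside; z is up.
Things that resemble listed ones, but are neither listed nor needed, are in the scene too. Leave any purple look-alike of the part that bears vee_block_mid alone.

How it is judged:
By the outcome, as a careful person would: the job done as asked, in the order asked, and still so for the second after the job is handed in, with the robot touching nothing.
It also fails if it takes over 104 s, if anything falls off the work surface, if the arm or the gripper's body presses on something with over 40 N, if the wrist force passes 120 N, or if a joint passes its speed limit or range.

## Working session

There is one attempt and no reset: what is moved stays moved. The work goes in short steps, Python scripts to look and compute and a tool call to move; the robot and the scene stay as the last step left them, time stands still between calls to the robot, and variables do not carry over. Pictures are saved under pics/ and viewed, about 12 in all and at most 16, crops included, and the job is handed in when it is done.

Besides the shell and the picture viewer there is one more tool, called after "Call:" as name([rows], argument=value, ...), one row to a line, values as JSON. carry_out: Moves the arm, as the interface text tells. Its arguments: {"type":"object","properties":{"targets":{"type":"array","items":{"type":"array","items":{"type":"number"}}}},"required":["targets"]}

```bash
ls; mkdir -p pics; cat > h.py <<'E'
import numpy as np,cv2,pickle
from bench import robot
def snap(n,f):
    s=robot.snapshot(n); cv2.imwrite(f'pics/{f}.png',s['image'][:,:,::-1]); pickle.dump(s,open(f'pics/{f}.pkl','wb')); return s
def load(f): return pickle.load(open(f'pics/{f}.pkl','rb'))
def ray(s,uv):
    p=cv2.undistortPoints(np.array(uv,float).reshape(-1,1,2),np.array(s['camera_matrix'],float),np.array(s['distortion'],float)).reshape(-1,2)
    T=np.array(s['pose']); d=np.c_[p[:,0],-p[:,1],-np.ones(len(p))]@T[:3,:3].T
    return T[:3,3],d
def onplane(s,uv,z):
    o,d=ray(s,uv); return o+d*((z-o[2])/d[:,2])[:,None]
def proj(s,P):
    T=np.array(s['pose']); q=(np.array(P,float).reshape(-1,3)-T[:3,3])@T[:3,:3]
    q=q*[1,-1,-1]
    return cv2.projectPoints(q,np.zeros(3),np.zeros(3),np.array(s['camera_matrix'],float),np.array(s['distortion'],float))[0].reshape(-1,2)
E
python3 - <<'E'
from h import *
for n in('scene','side','wrist'):
    s=snap(n,n+'0'); print(n,np.round(s['pose'],3).tolist())
a=[cv2.imread(f'pics/{n}0.png') for n in('scene','side')]
print(robot.get_obs())
E
```

```text
pics
scene [[-0.848, 0.345, -0.403, 0.009], [-0.53, -0.568, 0.629, 0.529], [-0.012, 0.747, 0.665, 0.894], [0.0, 0.0, 0.0, 1.0]]
side [[0.863, 0.207, -0.461, 0.066], [-0.506, 0.374, -0.777, -0.991], [0.012, 0.904, 0.427, 0.446], [0.0, 0.0, 0.0, 1.0]]
wrist [[0.258, 0.936, 0.241, 0.211], [-0.966, 0.251, 0.063, -0.512], [-0.002, -0.249, 0.969, 0.383], [0.0, 0.0, 0.0, 1.0]]
{'time': 0.15, 'joint_positions': array([-1.41311875e+00,  8.78002177e-02,  1.37185227e+00, -9.63895495e-06,
        1.68363399e+00, -1.03116195e-01]), 'qvel': array([-6.59580670e-05, -4.08431996e-03, -4.42392674e-03, -3.55116449e-04,
       -6.63721360e-06,  6.01978550e-04]), 'joint_torque': array([ 6.69008805e-04, -3.40645158e+01, -3.02795362e+01,  7.17384252e-02,
        3.04705999e-02, -1.14943477e-04]), 'tool_pos': array([ 0.14173432, -0.53099443,  0.2045927 ]), 'ee_rot': array([-1.66825704,  1.56910248,  1.73412831]), 'wrist_force': array([ 0.73384526,  0.30399962, -0.09037414]), 'wrist_torque': array([0.00494857, 0.03196636, 0.03401582]), 'width': 0.09380457182660332}
```

View pics/scene0.png

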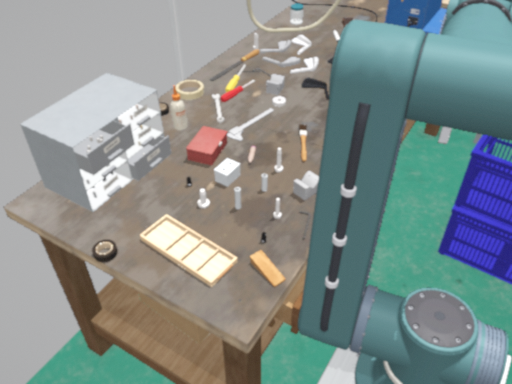

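View pics/side0.png

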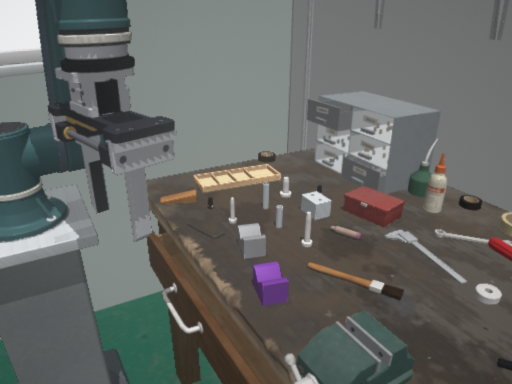

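```bash
python3 - <<'E'
import cv2
i=cv2.imread('pics/scene0.png')[140:290,132:332]; cv2.imwrite('pics/c1.png',cv2.resize(i,None,fx=4,fy=4,interpolation=cv2.INTER_CUBIC))
i=cv2.imread('pics/side0.png')[155:305,145:345]; cv2.imwrite('pics/c2.png',cv2.resize(i,None,fx=4,fy=4,interpolation=cv2.INTER_CUBIC))
E
```

```text
(no output)
```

View pics/c1.png

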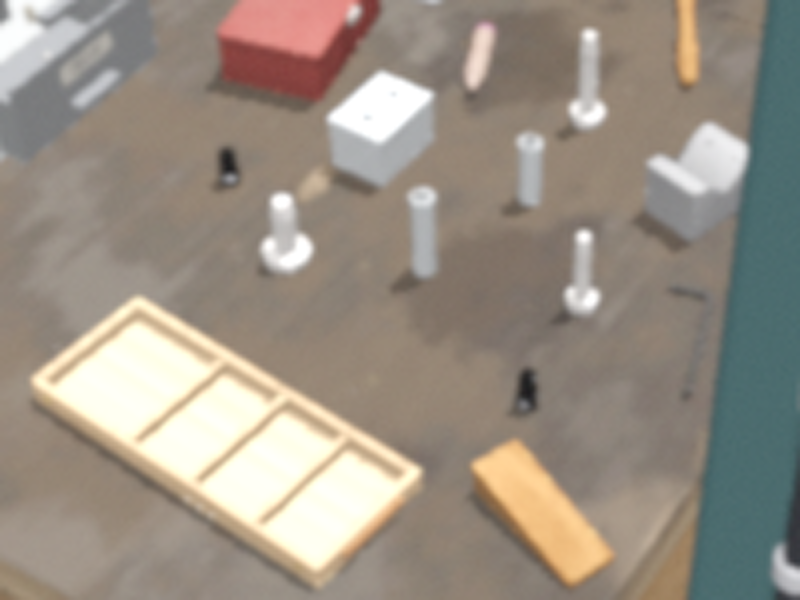

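View pics/c2.png

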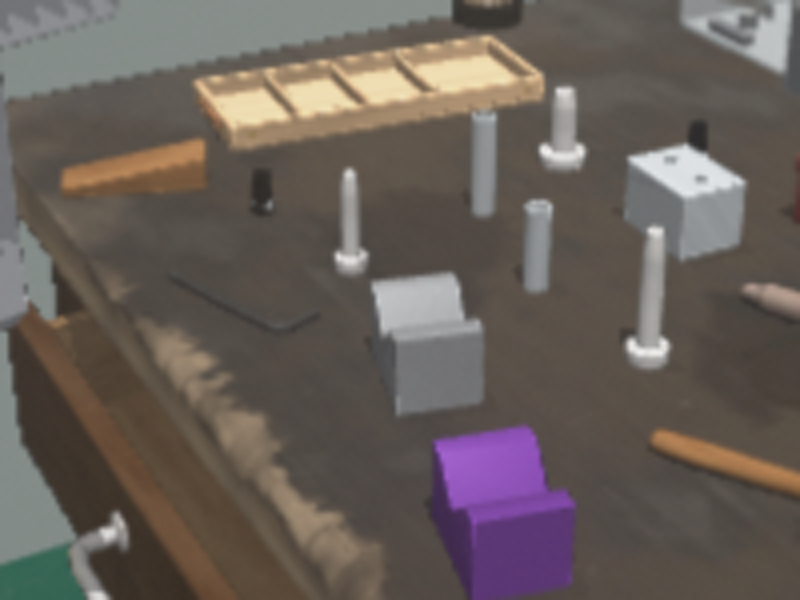

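```bash
python3 - <<'E'
from h import *
A=load('scene0');B=load('side0')
a=lambda L:[(132+x/4,140+y/4) for x,y in L]
b=lambda L:[(145+x/4,155+y/4) for x,y in L]
def p(n,x): print(n,np.round(x*1000).astype(int).tolist())
# flange top centres (z~.011), shaft tops
p('flA t,m,s',onplane(A,a([(587,109),(582,296),(287,249)]),.008)); p('flB',onplane(B,b([(648,349),(351,261),(562,154)]),.008))
for n,z,i,j in(('t',.075,(590,34),(653,230)),('m',.06,(583,234),(350,171)),('s',.05,(283,200),(564,91)),('tubeL',.064,(422,194),(484,114)),('tubeS',.05,(530,140),(538,206))):
    p(n,np.r_[onplane(A,a([i]),z),onplane(B,b([j]),z)])
# tray outer top corners z=.018: A order: top(138,298), left(34,378), bottom(316,575), right(421,475)
p('trayA',onplane(A,a([(138,298),(34,380),(317,572),(421,474)]),.018))
p('trayB',onplane(B,b([(493,38),(543,75),(232,137),(196,83)]),.018))
# dividers tops at A
p('div',onplane(A,a([(222,362),(281,398),(342,436),(140,438),(201,478),(263,520)]),.016))
# V block: A top corners ; B
p('vA',onplane(A,a([(648,158),(705,190),(748,148),(708,125)]),.042))
p('vB',onplane(B,b([(372,283),(456,274),(483,322),(394,334)]),.042))
p('plainA',onplane(A,a([(330,120),(383,73),(434,95),(378,142)]),.042))
p('plainB',onplane(B,b([(627,158),(688,145),(744,183),(684,200)]),.042))
p('purpleB',onplane(B,b([(434,440),(527,430),(573,500),(467,518)]),.042))
E
```

```text
flA t,m,s [[520, -417, 8], [431, -253, 8], [617, -190, 8]]
flB [[520, -425, 8], [430, -265, 8], [616, -201, 8]]
t [[519, -416, 75], [521, -420, 75]]
m [[432, -254, 60], [435, -257, 60]]
s [[617, -192, 50], [619, -197, 50]]
tubeL [[535, -230, 64], [537, -232, 64]]
tubeS [[512, -324, 50], [514, -328, 50]]
trayA [[664, -97, 18], [673, -10, 18], [444, 17, 18], [433, -70, 18]]
trayB [[675, -20, 18], [667, -101, 18], [431, -94, 18], [446, 4, 18]]
div [[586, -82, 16], [538, -77, 16], [489, -72, 16], [590, -8, 16], [541, -3, 16], [492, 3, 16]]
vA [[441, -357, 42], [395, -348, 42], [389, -400, 42], [423, -408, 42]]
vB [[401, -347, 42], [443, -360, 42], [430, -408, 42], [386, -397, 42]]
plainA [[643, -280, 42], [641, -341, 42], [598, -339, 42], [603, -278, 42]]
plainB [[604, -286, 42], [648, -289, 42], [644, -348, 42], [599, -348, 42]]
purpleB [[359, -484, 42], [398, -497, 42], [387, -549, 42], [343, -538, 42]]
```

View pics/wrist0.png

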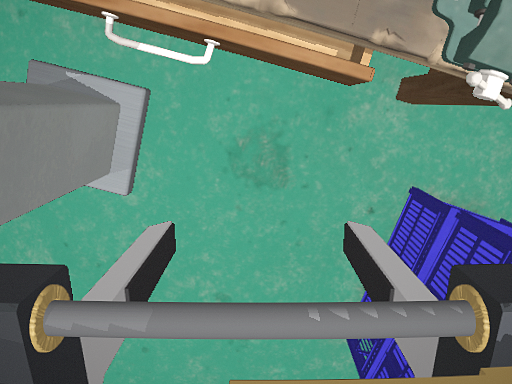

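```bash
cat >> h.py <<'E'
from scipy.spatial.transform import Rotation as Ro
def plan(p,a=None):
    o=robot.get_obs(); R=Ro.from_euler('xyz',o['ee_rot']).as_matrix()
    d=R.T@(np.array(p)-o['tool_pos'])*100
    a0=np.degrees(np.arctan2(R[1,1],R[0,1]))
    t=None if a is None else (a0-a+90)%180-90
    print('shift cm',d.round(2),'turn',t,'jaw',a0.round(1),'q6',o['joint_positions'][5].round(2),'tcp',o['tool_pos'].round(4),'t',o['time'],'w',o['width'])
E
python3 - <<'E'
from h import *
plan([.35,-.40,.2],-17)
A=load('scene0');print(onplane(A,[(95,207),(165,160)],0).round(3))
E
```

```text
shift cm [  0.48  -7.29 -23.5 ] turn -58.05767112653146 jaw -75.1 q6 -0.1 tcp [ 0.1417 -0.531   0.2046] t 0.15 w 0.09380457182660332
[[ 0.855 -0.034  0.   ]
 [ 0.824 -0.283  0.   ]]
```

Call:
carry_out([
  [0, -0.2, -0.9, -3.8, 0],
  [0, -0.2, -0.9, -3.8, 0],
  [0, -0.2, -0.9, -3.8, 0],
  [0, -0.2, -0.9, -3.8, 0],
  [0, 0, -0.9, -3.8, 0],
  [0, 0, -0.9, -3.8, 0],
  [0, 0, -0.9, -3.8, 0],
  [0, 0, -0.8, -3.6, 0],
  [0, 0, 0, 0, -8.3],
  [0, 0, 0, 0, -8.3],
  [0, 0, 0, 0, -8.3],
  [0, 0, 0, 0, -8.3],
  [0, 0, 0, 0, -8.3],
  [0, 0, 0, 0, -8.3],
  [0, 0, 0, 0, -8.3],
  [0, 0, 0, 0, 0],
  [0, 0, 0, 0, 0],
])

```text
time: 1.85
tool_pos: [0.4152, -0.3849, 0.2132]
ee_rot: [-2.049, 1.57, 2.364]
wrist_force: [0.0, 0.5, 0.4]
width: 0.094
```

```bash
python3 - <<'E'
from h import *
snap('wrist','w1'); plan([.415,-.38,.2],-17)
E
```

```text
shift cm [ 1.32 -0.16 -0.46] turn -0.10232693614537425 jaw -17.1 q6 -0.55 tcp [ 0.4152 -0.3849  0.2132] t 1.9 w 0.09420268479238166
```

View pics/w1.png

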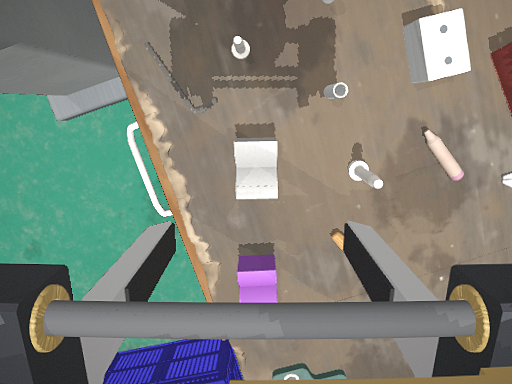

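```bash
python3 - <<'E'
import cv2
i=cv2.imread('pics/w1.png')[120:310,205:310]; cv2.imwrite('pics/c3.png',cv2.resize(i,None,fx=3,fy=3,interpolation=cv2.INTER_CUBIC))
E
```

```text
(no output)
```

View pics/c3.png

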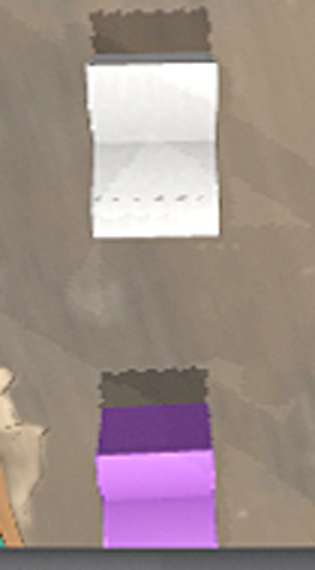

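```bash
python3 - <<'E'
from h import *
W=load('w1'); c=lambda L:[(205+x/3,120+y/3) for x,y in L]
for z in(.042,.06):
  P=onplane(W,c([(87,63),(219,63),(219,236),(93,236)]),z)*1000; print(P.round(),np.linalg.norm(np.roll(P,-1,0)-P,axis=1).round())
P=onplane(W,c([(97,452),(213,450)]),.042)*1000; print(P.round(),np.linalg.norm(P[1]-P[0]))
print(W['camera_matrix'],W['distortion'])
# triangulate height: A point and B point for same corner, plus this
A=load('scene0');B=load('side0')
def tri(vs):
    M=0;b=0
    for s,uv in vs:
        o,d=ray(s,[uv]);d=d[0]/np.linalg.norm(d[0]);Q=np.eye(3)-np.outer(d,d);M=M+Q;b=b+Q@o
    return np.linalg.solve(M,b)*1000
a=lambda x,y:(132+x/4,140+y/4)
b=lambda x,y:(145+x/4,155+y/4)
w=lambda x,y:(205+x/3,120+y/3)
print(tri([(B,b(372,283)),(W,w(87,63))]),tri([(B,b(456,274)),(W,w(219,63))]),tri([(B,b(483,322)),(W,w(219,236))]),tri([(B,b(394,334)),(W,w(93,236))]))
print(tri([(B,b(398,414)),(A,a(395,0))]) if 0 else onplane(B,[b(398,414),b(484,402)],0)*1000)
print(tri([(A,a(648,158)),(W,w(219,63))]))
E
```

```text
[[ 401. -344.   42.]
 [ 444. -357.   42.]
 [ 427. -415.   42.]
 [ 384. -402.   42.]] [44. 60. 44. 60.]
[[ 403. -342.   60.]
 [ 443. -354.   60.]
 [ 427. -410.   60.]
 [ 387. -397.   60.]] [42. 57. 42. 57.]
[[ 360. -481.   42.]
 [ 401. -493.   42.]] 43.169023174771965
[[344.64584324   0.         259.03650279]
 [  0.         344.64584324 191.61340381]
 [  0.           0.           1.        ]] [-0.05836443  0.          0.          0.          0.        ]
[ 401.59297052 -343.96026079   40.05776976] [ 444.08533966 -356.97323455   40.11982387] [ 426.61887112 -413.50037734   45.51202448] [ 384.56448219 -400.88015796   44.44426821]
[[ 384.95497331 -403.20192077    0.        ]
 [ 427.21830471 -414.74443586    0.        ]]
[ 442.59609377 -357.29799651   41.12878607]
```

Call:
carry_out([
  [0, 3, 0, 0, 0],
  [0, 3, 0, 0, 0],
  [0, 3, 0, 0, 0],
  [0, 2, 0, 0, 0],
  [0, 0, 0, 0, 0],
  [0, 0, 0, 0, 0],
])

```text
time: 2.5
tool_pos: [0.4154, -0.385, 0.1038]
ee_rot: [-2.0, 1.571, 2.416]
wrist_force: [-0.8, -0.7, 0.5]
width: 0.0935
```

```bash
python3 - <<'E'
from h import *
s=snap('wrist','w2'); plan([.414,-.379,.1],-17)
T=np.array(s['pose'])
a,c=proj(s,[[.414,-.379,.04]])[0].astype(int),0
print(a)
A=cv2.imread('pics/w2.png')[max(a[1]-75,0):a[1]+75,a[0]-90:a[0]+90]; B=cv2.imread('pics/side0.png')[205:315,200:332]
s2=lambda i:cv2.resize(i,(400,int(400*i.shape[0]/i.shape[1])),interpolation=cv2.INTER_CUBIC)
A,B=s2(A),s2(B);h=min(len(A),len(B));
m=np.hstack([A[:h],B[:h]]); m=cv2.convertScaleAbs(255*(m/255.)**1.6); cv2.imwrite('pics/c4.png',m)
E
```

```text
shift cm [ 0.49 -0.37 -0.57] turn -0.00015878293162074897 jaw -17.0 q6 -0.55 tcp [ 0.4159 -0.3856  0.1049] t 2.55 w 0.09414494952818435
[254 197]
```

View pics/c4.png

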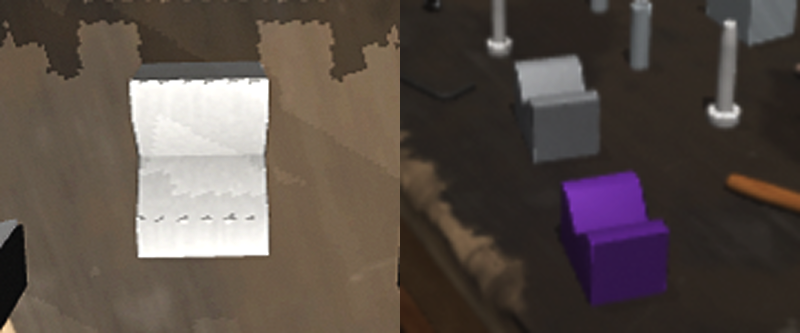

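```bash
python3 - <<'E'
from h import *
W=load('w2'); c=lambda L:[(164+x/2.222,122+y/2.222) for x,y in L]
P=onplane(W,c([(130,80),(268,80),(268,256),(137,256)]),.042)*1000; print(P.round(1).tolist(),P.mean(0).round(1))
m=P.mean(0)/1000
for z in(.042,.03,.025,.02,.015): print(z,((proj(W,[[m[0],m[1],z]])[0]-[164,122])*2.222).round())
plan([m[0],m[1],.016],-17)
E
```

```text
[[401.0, -344.0, 42.0], [442.7, -356.7, 42.0], [426.4, -413.9, 42.0], [384.3, -401.1, 42.0]] [ 413.6 -378.9   42. ]
0.042 [201. 171.]
0.03 [201. 161.]
0.025 [201. 157.]
0.02 [202. 154.]
0.015 [202. 150.]
shift cm [ 8.89 -0.43 -0.58] turn -0.00015878293162074897 jaw -17.0 q6 -0.55 tcp [ 0.4159 -0.3856  0.1049] t 2.55 w 0.09414494952818435
```

Call:
carry_out([
  [0, 0, -0.4, -0.6, 0],
  [0, 2, 0, 0, 0],
  [0, 2, 0, 0, 0],
  [0, 2, 0, 0, 0],
  [0, 1.5, 0, 0, 0],
  [0, 1, 0, 0, 0],
  [0, 0.4, 0, 0, 0],
  [0, 0.1, 0, 0, 0],
  [0, 0, 0, 0, 0],
  [1, 0, 0, 0, 0],
  [1, 0, 0, 0, 0],
  [1, 0, 0, 0, 0],
  [1, 0, 0, 0, 0],
  [1, 0, 0, 0, 0],
  [1, 0, 0, 0, 0],
  [1, 0, 0, 0, 0],
  [1, 0, 0, 0, 0],
  [1, 0, 0, 0, 0],
  [1, 0, 0, 0, 0],
])

```text
time: 4.45
tool_pos: [0.4134, -0.3781, 0.0135]
ee_rot: [1.304, 1.57, -0.563]
wrist_force: [0.0, -0.7, -1.8]
width: 0.0441
```

Call:
carry_out([
  [1, 0, 0, 0, 0],
  [1, -0.5, 0, 0, 0],
  [1, -1, 0, 0, 0],
  [1, -2, 0, 0, 0],
  [1, -2, 0, 0, 0],
  [1, -2, 0, 0, 0],
  [1, -2, 0, 0, 0],
  [1, -2, 0, 0, 0],
  [1, 0, 0, 0, 0],
])

```text
time: 5.35
tool_pos: [0.4145, -0.3795, 0.1325]
ee_rot: [1.006, 1.564, -0.861]
wrist_force: [0.1, -1.0, -3.6]
width: 0.0438
```

```bash
python3 - <<'E'
from h import *
plan([.58,-.09,.13],-6.7); print(robot.get_obs()['wrist_force'])
E
```

```text
shift cm [  0.17   7.39 -32.52] turn -10.257551684244362 jaw -17.0 q6 -0.55 tcp [ 0.4145 -0.3795  0.1325] t 5.35 w 0.04378846959197305
[ 0.09567717 -0.95235281 -3.58778653]
```

Call:
carry_out([
  [1, -0.2, 0.4, -1.5, 0],
  [1, -0.2, 0.8, -3.5, 0],
  [1, -0.2, 0.8, -3.5, 0],
  [1, -0.2, 0.8, -3.5, 0],
  [1, -0.2, 0.8, -3.5, 0],
  [1, -0.2, 0.8, -3.5, 0],
  [1, -0.2, 0.8, -3.5, 0],
  [1, -0.2, 0.8, -3.5, 0],
  [1, 0, 0.8, -3.5, 0],
  [1, 0, 0.5, -2, 0],
  [1, 0, 0, 0, -3],
  [1, 0, 0, 0, -5],
  [1, 0, 0, 0, -2.3],
  [1, 0, 0, 0, 0],
  [1, 0, 0, 0, 0],
])

```text
time: 6.85
tool_pos: [0.5742, -0.0971, 0.143]
ee_rot: [-1.802, 1.568, 2.794]
wrist_force: [0.3, -0.3, -3.0]
width: 0.0437
```

```bash
python3 - <<'E'
from h import *
snap('wrist','w3'); plan([.6275,-.0485,.08],-6.7)
E
```

```text
shift cm [ 6.33  4.72 -5.47] turn 0.020160686011465145 jaw -6.7 q6 -0.15 tcp [ 0.5744 -0.0974  0.1434] t 6.9 w 0.043536008083051185
```

View pics/w3.png

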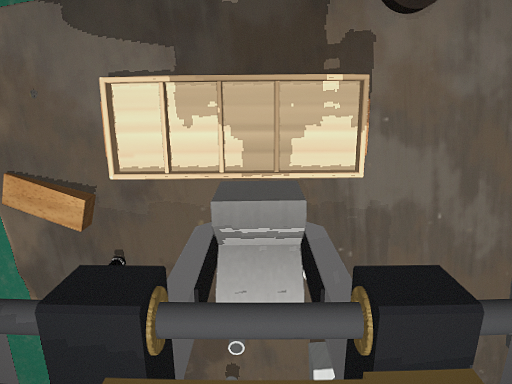

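```bash
python3 - <<'E'
from h import *
W=load('w3')
P=onplane(W,[(100,78),(369,74),(364,176),(110,178.5)],.018)*1000; print(P.round(1).tolist(),P.mean(0).round(1),np.linalg.norm(np.roll(P,-1,0)-P,axis=1).round(1))
d=(P[1]+P[2]-P[0]-P[3])[:2];d/=np.linalg.norm(d);print('ang',np.degrees(np.arctan2(d[1],d[0])))
n=(P[0]+P[1]-P[2]-P[3])[:2];print('ang2',np.degrees(np.arctan2(n[1],n[0]))-90)
c=P.mean(0)[:2]
for y in(75,12,-38,-88): print(y,(c+y*d).round(1))
print('div',(onplane(W,[(276.5,80),(277.5,174),(221,80),(221,174),(164,82),(169,176)],.016)*1000).round(1).tolist())
plan([*(c+75*d)/1000,.08],np.degrees(np.arctan2(d[1],d[0])))
E
```

```text
[[449.7, 12.7, 18.0], [677.4, -11.3, 18.0], [669.0, -99.0, 18.0], [439.6, -74.7, 18.0]] [558.9 -43.1  18. ] [228.9  88.1 230.6  87.9]
ang -6.03162104483246
ang2 -6.040155696391508
75 [633.5 -50.9]
12 [570.9 -44.3]
-38 [521.1 -39.1]
-88 [471.4 -33.8]
div [[599.2, -7.5, 16.0], [591.6, -88.7, 16.0], [552.3, -2.0, 16.0], [540.8, -82.8, 16.0], [503.6, 2.4, 16.0], [493.5, -79.1, 16.0]]
shift cm [ 6.33  5.35 -5.3 ] turn -0.6482182691560752 jaw -6.7 q6 -0.15 tcp [ 0.5744 -0.0974  0.1434] t 6.9 w 0.043536008083051185
```

Call:
carry_out([
  [1, 0, 1.3, -1.3, -0.6],
  [1, 0, 1.3, -1.3, 0],
  [1, 0, 1.3, -1.3, 0],
  [1, 0, 1.3, -1.3, 0],
  [1, 0, 0, 0, 0],
  [1, 1.5, 0, 0, 0],
  [1, 2, 0, 0, 0],
  [1, 2, 0, 0, 0],
  [1, 2, 0, 0, 0],
  [1, 1.5, 0, 0, 0],
  [1, 1, 0, 0, 0],
  [1, 0, 0, 0, 0],
  [1, 0, 0, 0, 0],
])

```text
time: 8.2
tool_pos: [0.6325, -0.0522, 0.0449]
ee_rot: [1.347, 1.57, -0.33]
wrist_force: [0.0, 0.0, -4.1]
width: 0.044
```

```bash
python3 - <<'E'
from h import *
plan([.632,-.050,.02],-6); snap('wrist','w4');snap('scene','s4')
A=cv2.imread('pics/w4.png');B=cv2.imread('pics/scene0.png')
B=cv2.imread('pics/s4.png')[195:295,125:258]
cv2.imwrite('pics/c5.png',np.hstack([cv2.resize(A,(400,300)),cv2.resize(B,(400,300),interpolation=cv2.INTER_CUBIC)]))
E
```

```text
shift cm [ 2.49 -0.07 -0.22] turn -0.07537658916604073 jaw -6.1 q6 -0.07 tcp [ 0.6325 -0.0522  0.0449] t 8.2 w 0.04396967332717516
```

View pics/c5.png

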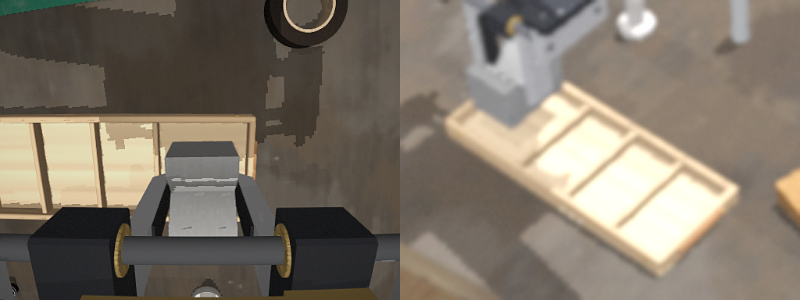

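Call:
carry_out([
  [1, 1, 0, -0.2, 0],
  [1, 0.8, 0, 0, 0],
  [1, 0.4, 0, 0, 0],
  [1, 0.2, 0, 0, 0],
  [1, 0.1, 0, 0, 0],
  [1, 0.1, 0, 0, 0],
  [1, 0, 0, 0, 0],
])

```text
time: 9.0
tool_pos: [0.6327, -0.05, 0.0187]
ee_rot: [1.396, 1.57, -0.28]
wrist_force: [-0.2, -0.2, -4.0]
width: 0.0436
```

Call:
carry_out([
  [1, 0.05, 0, 0, 0],
  [1, 0, 0, 0, 0],
  [0.48, 0, 0, 0, 0],
  [0.48, 0, 0, 0, 0],
  [0.48, 0, 0, 0, 0],
  [0.48, -0.4, 0, 0, 0],
  [0.4, -1, 0, 0, 0],
  [0.3, -2, 0, 0, 0],
  [0, -3, 0, 0, 0],
  [0, -3, 0, 0, 0],
  [0, -3, 0, 0, 0],
  [0, 0, 0, 0, 0],
])

```text
time: 10.2
tool_pos: [0.6357, -0.0505, 0.1495]
ee_rot: [1.506, 1.558, -0.171]
wrist_force: [0.1, 0.6, 0.5]
width: 0.0921
```

```bash
python3 - <<'E'
from h import *
snap('wrist','w5'); print(robot.get_obs()['wrist_force'])
plan([.52,-.419,.16],-6)
E
```

```text
[ 0.11871512  0.15467616 -0.47354651]
shift cm [-1.42 -7.47 37.87] turn -0.05744057498125699 jaw -6.1 q6 -0.06 tcp [ 0.6344 -0.0503  0.1462] t 10.25 w 0.0936935609618861
```

View pics/w5.png

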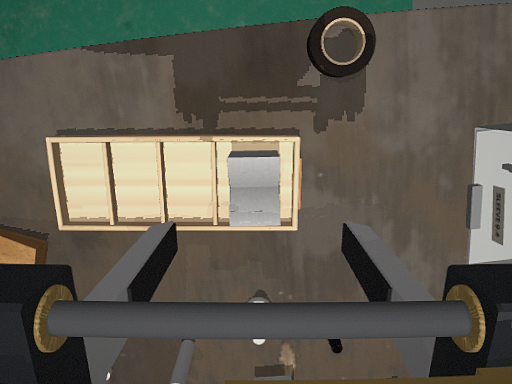

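```bash
python3 - <<'E'
from h import *
W=load('w5')
P=onplane(W,[(47,138),(300,135.5),(297.5,230),(58,230.5)],.018)*1000; print(P.round(1).tolist(),P.mean(0).round(1),np.linalg.norm(np.roll(P,-1,0)-P,axis=1).round(1))
D=onplane(W,[(215.5,142),(216.5,224),(160,142),(163,224),(106,142),(113,224)],.016)*1000;print('div',D.round(1).tolist())
B=onplane(W,[(228.5,157),(279,155),(280,225),(230,226.5)],.047)*1000;print('blk',B.round(1).tolist(),B.mean(0).round(1))
d=(P[1]+P[2]-P[0]-P[3])[:2];d/=np.linalg.norm(d);print(np.degrees(np.arctan2(d[1],d[0])))
n=np.array([-d[1],d[0]]);c=P.mean(0)[:2]
print('block in tray',(B.mean(0)[:2]-c)@d,(B.mean(0)[:2]-c)@n,'div tray y',((D[:,:2]-c)@d).round(1))
for y in(12,-38,-88): print(y,(c+y*d).round(1))
E
```

```text
[[450.5, 12.8, 18.0], [678.4, -10.4, 18.0], [669.2, -99.7, 18.0], [438.5, -75.6, 18.0]] [559.1 -43.2  18. ] [229.   89.8 231.9  89.2]
div [[602.3, -8.3, 16.0], [592.7, -85.9, 16.0], [552.4, -2.8, 16.0], [541.6, -80.4, 16.0], [503.3, 2.8, 16.0], [493.3, -75.3, 16.0]]
blk [[615.2, -18.6, 47.0], [656.5, -21.4, 47.0], [651.9, -82.0, 47.0], [608.8, -78.7, 47.0]] [633.1 -50.2  47. ]
-5.884348665961654
block in tray 74.25424441240503 0.6368892548971505 div tray y [ 39.4  37.7 -10.8 -13.7 -60.3 -62.3]
12 [571.1 -44.4]
-38 [521.3 -39.3]
-88 [471.6 -34.2]
```

Call:
carry_out([
  [0, -0.5, -0.7, 3.4, 0],
  [0, -0.5, -0.7, 3.8, 0],
  [0, -0.5, -0.8, 3.8, 0],
  [0, 0, -0.8, 3.8, 0],
  [0, 0, -0.8, 3.8, 0],
  [0, 0, -0.8, 3.8, 0],
  [0, 0, -0.7, 3.8, 0],
  [0, 0, -0.7, 3.8, 0],
  [0, 0, -0.7, 3.8, 0],
  [0, 0, -0.7, 3.8, 0],
  [0, 0, 0, 0, 8.2],
  [0, 0, 0, 0, 8.2],
  [0, 0, 0, 0, 8.2],
  [0, 0, 0, 0, 8.2],
  [0, 0, 0, 0, 8.2],
  [0, 0, 0, 0, 8.2],
  [0, 0, 0, 0, 8.2],
  [0, 0, 0, 0, 8.2],
  [0, 0, 0, 0, 8.2],
  [0, 0, 0, 0, 8.2],
])

```text
time: 12.25
tool_pos: [0.5185, -0.4154, 0.1548]
ee_rot: [-0.772, 1.567, 2.398]
wrist_force: [0.2, 0.1, 0.1]
width: 0.0941
```

Call:
carry_out([
  [0, 0, 0, 0, 8],
  [0, 0, 0, 0, 0],
  [0, 0, 0, 0, 0],
])

```text
time: 12.55
tool_pos: [0.5187, -0.4156, 0.1555]
ee_rot: [-0.633, 1.568, 2.406]
wrist_force: [0.5, -0.8, -0.8]
width: 0.094
```

```bash
python3 - <<'E'
from h import *
s=snap('wrist','w6'); plan([.5205,-.419,.022],-96)
print(proj(s,[[.5205,-.419,.011],[.5205,-.419,.075]]))
E
```

```text
shift cm [13.39  0.32 -0.22] turn 0.08021324611860337 jaw -95.9 q6 0.91 tcp [ 0.5188 -0.4158  0.1559] t 12.6 w 0.09433386903534427
[[262.84303094 178.10121613]
 [263.65370922 195.58739358]]
```

View pics/w6.png

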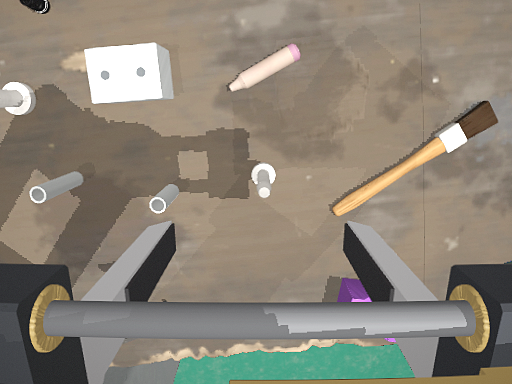

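```bash
python3 - <<'E'
from h import *
W=load('w6');
for n,box in (('tall',(225,150,300,205)),):
    x0,y0,x1,y1=box; g=cv2.cvtColor(W['image'][y0:y1,x0:x1],cv2.COLOR_RGB2GRAY); m=(g>165).astype(np.uint8)
    k,l,st,ce=cv2.connectedComponentsWithStats(m); i=1+np.argmax(st[1:,4]); ys,xs=np.where(l==i); print(n,xs.min()+x0,xs.max()+x0,ys.min()+y0,ys.max()+y0)
    for y in range(ys.min(),ys.max()+1,2): r=xs[ys==y]; print(y+y0,r.min()+x0,r.max()+x0,end='; ')
print(onplane(W,[(263,175)],.009),onplane(W,[(264,192)],.075))
E
```

```text
tall 251 275 163 197
163 261 266; 165 256 270; 167 254 272; 169 253 273; 171 252 274; 173 251 275; 175 251 275; 177 252 274; 179 252 274; 181 254 273; 183 255 272; 185 258 270; 187 257 270; 189 257 270; 191 258 269; 193 258 269; 195 259 268; 197 262 266; [[ 0.52308495 -0.41942994  0.009     ]] [[ 0.52334225 -0.41955227  0.075     ]]
```

Call:
carry_out([
  [0, 1, 0.3, -0.5, 0],
  [0, 2, 0, 0, 0],
  [0, 3, 0, 0, 0],
  [0, 3, 0, 0, 0],
  [0, 2, 0, 0, 0],
  [0, 1.5, 0, 0, 0],
  [0, 0.7, 0, 0, 0],
  [0, 0.2, 0, 0, 0],
  [0, 0, 0, 0, 0],
  [1, 0, 0, 0, 0],
  [1, 0, 0, 0, 0],
  [1, 0, 0, 0, 0],
  [1, 0, 0, 0, 0],
  [1, 0, 0, 0, 0],
  [1, 0, 0, 0, 0],
  [1, 0, 0, 0, 0],
  [1, 0, 0, 0, 0],
  [1, 0, 0, 0, 0],
  [1, 0, 0, 0, 0],
  [1, 0, 0, 0, 0],
])

```text
time: 14.6
tool_pos: [0.5238, -0.4196, 0.023]
ee_rot: [1.414, 1.571, -1.833]
wrist_force: [-0.3, 0.0, -0.4]
width: 0.011
```

```bash
python3 - <<'E'
from h import *
plan([.523,-.4195,.022],-96)
E
```

```text
shift cm [ 0.1  -0.    0.08] turn -0.05651379836412218 jaw -96.1 q6 0.92 tcp [ 0.5238 -0.4196  0.023 ] t 14.6 w 0.010959115282624325
```

Call:
carry_out([
  [1, -0.5, 0, 0, 0],
  [1, -2, 0, 0, 0],
  [1, -3, 0, 0, 0],
  [1, -3, 0, 0, 0],
  [1, -2.5, 0, 0, 0],
  [1, 0, -1.8, 0, 0],
  [1, 0, -3.8, 0, 0],
  [1, 0, -4, 0, 0],
  [1, 0, -4, 0, 0],
  [1, 0, -4, 0, 0],
  [1, 0, -4, -0.2, 0],
  [1, 0, -4, -0.2, 0],
  [1, 0, -4, -0.2, 0],
  [1, 0, -4, -0.2, 0],
  [1, 0, -3, 0, 0],
  [1, 0, -1, 0, 0],
  [1, 0, 0, 0, 0],
  [1, 0, 0, 0, 0],
  [1, 0, 0, 0, 0],
])

```text
time: 16.5
tool_pos: [0.5711, -0.0479, 0.1326]
ee_rot: [0.884, 1.57, -2.365]
wrist_force: [-0.2, -0.0, -1.2]
width: 0.0106
```

```bash
python3 - <<'E'
from h import *
plan([.5715,-.0443,.028],-96)
E
```

```text
shift cm [10.46 -0.37 -0.  ] turn -0.15871500729728893 jaw -96.2 q6 1.5 tcp [ 0.5711 -0.0479  0.1326] t 16.5 w 0.010633415116893065
```

Call:
carry_out([
  [1, 1, -0.4, 0, 0],
  [1, 2.5, 0, 0, 0],
  [1, 2.5, 0, 0, 0],
  [1, 2, 0, 0, 0],
  [1, 1.3, 0, 0, 0],
  [1, 0.6, 0, 0, 0],
  [1, 0.3, 0, 0, 0],
  [1, 0.1, 0, 0, 0],
  [1, 0.1, 0, 0, 0],
  [1, 0, 0, 0, 0],
  [1, 0, 0, 0, 0],
])

```text
time: 17.6
tool_pos: [0.5724, -0.0426, 0.0297]
ee_rot: [3.007, 1.569, -0.241]
wrist_force: [-0.3, -1.2, -0.3]
width: 0.0109
```

Call:
carry_out([
  [1, 0.1, 0, 0, 0],
  [1, 0.05, 0, 0, 0],
  [1, 0, 0, 0, 0],
  [1, 0, 0, 0, 0],
])

```text
time: 18.0
tool_pos: [0.5721, -0.0426, 0.0279]
ee_rot: [2.972, 1.57, -0.275]
wrist_force: [-0.3, 0.3, 1.8]
width: 0.0103
```

Call:
carry_out([
  [0.8, 0, 0, 0, 0],
  [0.6, 0, 0, 0, 0],
  [0.6, 0, 0, 0, 0],
  [0.6, -0.5, 0, 0, 0],
  [0.5, -2, 0, 0, 0],
  [0, -3, 0, 0, 0],
  [0, -3.5, 0, 0, 0],
  [0, -3, 0, 0, 0],
  [0, 0, 1.5, 0.8, 0],
  [0, 0, 3.2, 1.65, 0],
  [0, 0, 3.2, 1.65, 0],
  [0, 0, 3.2, 1.65, 0],
  [0, 0, 3.2, 1.65, 0],
  [0, 0, 3.2, 1.65, 0],
  [0, 0, 3.2, 1.65, 0],
  [0, 0, 1.8, 0.9, 0],
  [0, 0, 0, 0, 0],
  [0, 0, 0, 0, 0],
])

```text
time: 19.8
tool_pos: [0.4321, -0.2539, 0.1467]
ee_rot: [-0.875, 1.569, 2.159]
wrist_force: [0.5, -0.6, 0.1]
width: 0.0937
```

```bash
cat >> h.py <<'E'
def find(W,g,h,b=0):
    o=proj(W,[[g[0],g[1],.011]])[0]; t=proj(W,[[g[0],g[1],h]])[0]; print('pred',o.round(),t.round())
    c=((o+t)/2).astype(int); x0,y0=max(c[0]-45,0),max(c[1]-45,0)
    gr=cv2.cvtColor(W['image'][y0:y0+90,x0:x0+90],cv2.COLOR_RGB2GRAY); m=(gr>165).astype(np.uint8)
    k,l,st,ce=cv2.connectedComponentsWithStats(m); i=1+np.argmax(st[1:,4]); ys,xs=np.where(l==i)
    for y in range(ys.min(),ys.max()+1,2): r=xs[ys==y]; print(y+y0,r.min()+x0,r.max()+x0,end='; ')
    print()
E
python3 - <<'E'
from h import *
s=snap('wrist','w7'); plan([.4335,-.256,.02],-96); find(s,(.4335,-.256),.06)
E
```

```text
shift cm [12.69  0.25 -0.13] turn -0.06097631384062652 jaw -96.1 q6 1.03 tcp [ 0.4326 -0.2535  0.1469] t 19.85 w 0.09370152496477047
pred [262. 181.] [262. 194.]
170 258 264; 172 255 268; 174 253 270; 176 252 270; 178 252 271; 180 251 271; 182 252 271; 184 253 270; 186 254 268;
```

View pics/w7.png

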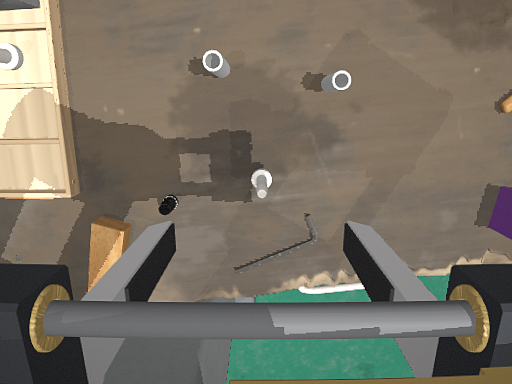

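Call:
carry_out([
  [0, 1, 0.2, -0.2, 0],
  [0, 2.5, 0, 0, 0],
  [0, 3, 0, 0, 0],
  [0, 2.5, 0, 0, 0],
  [0, 2, 0, 0, 0],
  [0, 1, 0, 0, 0],
  [0, 0.5, 0, 0, 0],
  [0, 0.1, 0, 0, 0],
  [0, 0, 0, 0, 0],
  [1, 0, 0, 0, 0],
  [1, 0, 0, 0, 0],
  [1, 0, 0, 0, 0],
  [1, 0, 0, 0, 0],
  [1, 0, 0, 0, 0],
  [1, 0, 0, 0, 0],
  [1, 0, 0, 0, 0],
  [1, 0, 0, 0, 0],
  [1, 0, 0, 0, 0],
  [1, 0, 0, 0, 0],
  [1, 0, 0, 0, 0],
])

```text
time: 21.85
tool_pos: [0.4346, -0.2562, 0.0215]
ee_rot: [1.574, 1.571, -1.673]
wrist_force: [0.6, -0.8, -1.0]
width: 0.0094
```

```bash
python3 - <<'E'
from h import *
plan([.5218,-.039,.025],-96)
E
```

```text
shift cm [ -0.35 -22.52  -6.38] turn -0.05791809659480407 jaw -96.1 q6 1.03 tcp [ 0.4346 -0.2562  0.0215] t 21.85 w 0.009368396053317407
```

Call:
carry_out([
  [1, -0.5, 0, 0, 0],
  [1, -2, 0, 0, 0],
  [1, -3, 0, 0, 0],
  [1, -3, 0, 0, 0],
  [1, -2.5, 0, 0, 0],
  [1, 0, -1.8, -0.5, 0],
  [1, 0, -3.5, -1, 0],
  [1, 0, -3.5, -1, 0],
  [1, 0, -3.5, -1, 0],
  [1, 0, -3.5, -1, 0],
  [1, 0, -3.5, -1, 0],
  [1, 0, -2.3, -0.7, 0],
  [1, 0, -0.9, -0.2, 0],
  [1, 0, 0, 0, 0],
  [1, 0, 0, 0, 0],
  [1, 0, 0, 0, 0],
])

```text
time: 23.45
tool_pos: [0.5216, -0.0405, 0.1315]
ee_rot: [1.325, 1.57, -1.924]
wrist_force: [-0.4, -0.2, -0.4]
width: 0.0083
```

```bash
python3 - <<'E'
from h import *
plan([.5218,-.039,.0265],-96)
E
```

```text
shift cm [ 1.05e+01 -1.50e-01 -1.00e-02] turn -0.14959467291691908 jaw -96.1 q6 1.49 tcp [ 0.5216 -0.0405  0.1315] t 23.45 w 0.008325835555896985
```

Call:
carry_out([
  [1, 1, -0.1, 0, 0],
  [1, 2.5, 0, 0, 0],
  [1, 2.5, 0, 0, 0],
  [1, 2, 0, 0, 0],
  [1, 1.3, 0, 0, 0],
  [1, 0.6, 0, 0, 0],
  [1, 0.3, 0, 0, 0],
  [1, 0.1, 0, 0, 0],
  [1, 0.1, 0, 0, 0],
  [1, 0.1, 0, 0, 0],
  [1, 0, 0, 0, 0],
  [1, 0, 0, 0, 0],
])

```text
time: 24.65
tool_pos: [0.5223, -0.0383, 0.0268]
ee_rot: [2.89, 1.57, -0.358]
wrist_force: [0.5, 0.3, -0.3]
width: 0.0085
```

Call:
carry_out([
  [1, 0.05, 0, 0, 0],
  [1, 0.05, 0, 0, 0],
  [1, 0, 0, 0, 0],
  [1, 0, 0, 0, 0],
])

```text
time: 25.05
tool_pos: [0.5224, -0.0383, 0.0264]
ee_rot: [2.979, 1.57, -0.269]
wrist_force: [-1.2, 1.1, 5.1]
width: 0.0083
```

```bash
python3 - <<'E'
from h import *
for i in range(3): s=snap('side','s8'); print(robot.get_obs()['wrist_force'].round(2),robot.get_obs()['tool_pos'].round(4))
i=s['image'][150:240,170:290,::-1]; cv2.imwrite('pics/c8.png',cv2.resize(i,None,fx=5,fy=5,interpolation=cv2.INTER_CUBIC))
E
```

```text
[ 0.04 -0.29  5.33] [ 0.5225 -0.0383  0.0264]
[-1.96  0.32  5.03] [ 0.5224 -0.0383  0.0264]
[-1.8   0.25  5.5 ] [ 0.5224 -0.0383  0.0264]
```

View pics/c8.png

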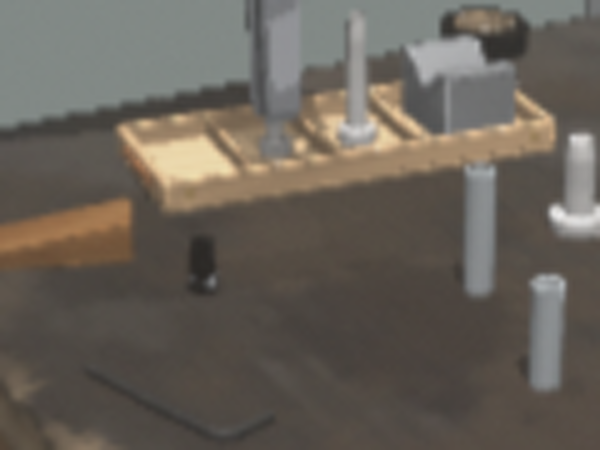

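Call:
carry_out([
  [0.8, 0, 0, 0, 0],
  [0.6, 0, 0, 0, 0],
  [0.6, 0, 0, 0, 0],
  [0.6, -0.5, 0, 0, 0],
  [0.5, -2, 0, 0, 0],
  [0, -3, 0, 0, 0],
  [0, -3.5, 0, 0, 0],
  [0, -3, 0, 0, 0],
  [0, 0, 1.5, -1.2, 0],
  [0, 0, 3, -2.4, 0],
  [0, 0, 3, -2.4, 0],
  [0, 0, 3, -2.4, 0],
  [0, 0, 2.5, -2, 0],
  [0, 0, 1.4, -0.8, 0],
  [0, 0, 0, 0, 0],
  [0, 0, 0, 0, 0],
])

```text
time: 26.8
tool_pos: [0.6176, -0.1927, 0.1446]
ee_rot: [-0.535, 1.569, 2.5]
wrist_force: [0.2, 0.5, -0.1]
width: 0.0942
```

```bash
python3 - <<'E'
from h import *
s=snap('wrist','w9'); plan([.619,-.194,.016],-96); find(s,(.619,-.194),.05)
print(onplane(s,[(262,181)],.05))
E
```

```text
shift cm [12.91  0.18 -0.17] turn -0.014614465249849218 jaw -96.0 q6 1.29 tcp [ 0.6176 -0.1922  0.1451] t 26.85 w 0.09456237069634016
pred [261. 181.] [261. 192.]
162 258 262; 164 252 268; 166 249 271; 168 247 273; 170 246 274; 172 245 275; 174 245 275; 176 244 276; 178 244 276; 180 244 276; 182 245 275; 184 245 275; 186 246 274; 188 248 272; 190 250 270; 192 254 266; 194 256 264; 
[[ 0.62786902 -0.19580336  0.05      ]]
```

Call:
carry_out([
  [0, 1, 0.1, -0.4, 0],
  [0, 2.5, 0, 0, 0],
  [0, 3, 0, 0, 0],
  [0, 2.5, 0, 0, 0],
  [0, 2, 0, 0, 0],
  [0, 1.2, 0, 0, 0],
  [0, 0.5, 0, 0, 0],
  [0, 0.2, 0, 0, 0],
  [0, 0, 0, 0, 0],
  [1, 0, 0, 0, 0],
  [1, 0, 0, 0, 0],
  [1, 0, 0, 0, 0],
  [1, 0, 0, 0, 0],
  [1, 0, 0, 0, 0],
  [1, 0, 0, 0, 0],
  [1, 0, 0, 0, 0],
  [1, 0, 0, 0, 0],
  [1, 0, 0, 0, 0],
  [1, 0, 0, 0, 0],
])

```text
time: 28.75
tool_pos: [0.6221, -0.1947, 0.0165]
ee_rot: [1.765, 1.571, -1.483]
wrist_force: [-0.7, 0.7, 0.0]
width: 0.0175
```

```bash
python3 - <<'E'
from h import *
plan([.472,-.034,.0215],-96)
E
```

```text
shift cm [ -0.51 -14.4   16.62] turn -0.058669266443260426 jaw -96.1 q6 1.29 tcp [ 0.6221 -0.1947  0.0165] t 28.75 w 0.017490138704247843
```

Call:
carry_out([
  [1, -0.5, 0, 0, 0],
  [1, -2, 0, 0, 0],
  [1, -3, 0, 0, 0],
  [1, -3, 0, 0, 0],
  [1, -3, 0, 0, 0],
  [1, 0, -1.2, 1.4, 0],
  [1, 0, -2.5, 2.9, 0],
  [1, 0, -2.5, 2.9, 0],
  [1, 0, -2.5, 2.9, 0],
  [1, 0, -2.5, 2.9, 0],
  [1, 0, -2, 2.3, 0],
  [1, 0, -1.2, 1.3, 0],
  [1, 0, 0, 0, 0],
  [1, 0, 0, 0, 0],
  [1, 0, 0, 0, 0],
])

```text
time: 30.25
tool_pos: [0.4731, -0.0349, 0.1316]
ee_rot: [2.434, 1.57, -0.815]
wrist_force: [0.5, 1.0, -1.0]
width: 0.0147
```

```bash
python3 - <<'E'
from h import *
plan([.472,-.034,.0215],-96)
E
```

```text
shift cm [11.01 -0.08  0.13] turn -0.10607441349816327 jaw -96.1 q6 1.48 tcp [ 0.4731 -0.0349  0.1316] t 30.25 w 0.01468118579222698
```

Call:
carry_out([
  [1, 1, -0.1, 0.1, 0],
  [1, 2.5, 0, 0, 0],
  [1, 2.5, 0, 0, 0],
  [1, 2.3, 0, 0, 0],
  [1, 1.5, 0, 0, 0],
  [1, 0.6, 0, 0, 0],
  [1, 0.3, 0, 0, 0],
  [1, 0.1, 0, 0, 0],
  [1, 0.1, 0, 0, 0],
  [1, 0, 0, 0, 0],
  [1, 0, 0, 0, 0],
])

```text
time: 31.35
tool_pos: [0.4719, -0.033, 0.0232]
ee_rot: [2.975, 1.569, -0.273]
wrist_force: [-0.7, 0.3, -0.8]
width: 0.0144
```

Call:
carry_out([
  [1, 0.1, 0, 0, 0],
  [1, 0.05, 0, 0, 0],
  [1, 0, 0, 0, 0],
  [1, 0, 0, 0, 0],
])

```text
time: 31.75
tool_pos: [0.4716, -0.0329, 0.0214]
ee_rot: [2.966, 1.57, -0.281]
wrist_force: [0.0, -0.1, 3.2]
width: 0.0149
```

Contact; release, raise and back off to look.

Call:
carry_out([
  [0.8, 0, 0, 0, 0],
  [0.6, 0, 0, 0, 0],
  [0.5, 0, 0, 0, 0],
  [0.5, -0.5, 0, 0, 0],
  [0.3, -2, 0, 0, 0],
  [0, -3, 0, 0, 0],
  [0, -3.5, 0, 0, 0],
  [0, -4, 0, 0, 0],
  [0, -2, 0, -1, 0],
  [0, 0, 0, -3, 0],
  [0, 0, 0, -3, 0],
  [0, 0, 0, 0, 0],
  [0, 0, 0, 0, 0],
])

```text
time: 33.05
tool_pos: [0.5408, -0.0402, 0.1705]
ee_rot: [0.002, 1.569, 3.038]
wrist_force: [-0.5, 0.1, -0.4]
width: 0.0939
```

```bash
python3 - <<'E'
from h import *
W=snap('wrist','w10');B=snap('side','s10')
b=B['image'][150:240,170:290,::-1]
cv2.imwrite('pics/c10.png',np.hstack([cv2.resize(W['image'][:,:,::-1],(400,300)),cv2.resize(b,(400,300),interpolation=cv2.INTER_CUBIC)]))
plan([.5,-.1,.2],-6)
E
```

```text
shift cm [-2.91  6.38  3.37] turn 89.94342032033171 jaw -96.1 q6 1.5 tcp [ 0.5402 -0.0402  0.1709] t 33.15 w 0.09404957482456246
```

View pics/c10.png

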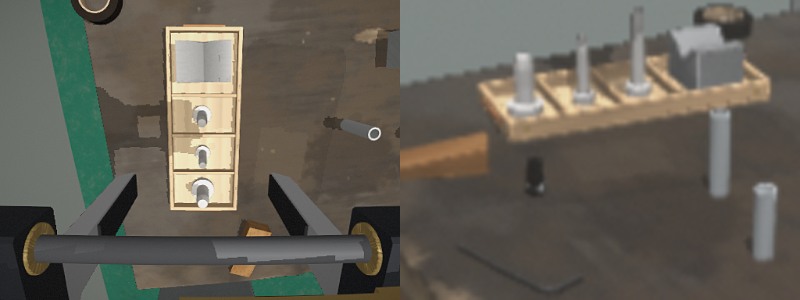

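```bash
python3 - <<'E'
from h import *
print(robot.close_job())
E
```

```text
the job is handed in; nothing more can be done
None
```

I packed the V-block and all three mandrels into the tray and handed the job in at about 33 s. The direction of the V-block's groove is doubtful.

- **V-block:** it lies flat, groove up, in the large bay. It measured at tray y = 74 mm, 1 mm off the tray's centre line.
- **Mandrels:** the last two pictures (wrist and side) show all three standing upright, one to a bay: tallest next to the V-block, then the middle one, then the shortest at the far end.
- **Look-alikes:** I did not touch the plain block, the two tubes or the purple block.
- **Gripper:** it is open and clear of everything. Wrist-force readings stayed at about 6 N or less.

**Groove direction:** the description and the pictures disagree. The description says the groove runs along the block's 60 mm length. The pictures show it running along the 44 mm direction. I followed the dimensions: I gripped the sides 44 mm apart and set the 60 mm length across the tray. As seen in the last picture, the visible groove therefore runs along the tray, not across it.

**Tray position:** the scene camera and the wrist camera differed by about 6 mm on where the tray is. I used the wrist camera, and the placings fitted.

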